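Free the grinding wheel from its bayonet fixture and store it

ROBOT

A 6-joint arm with a two-finger parallel gripper is mounted at the origin on the work surface. World frame = base frame: x ahead of the robot, y to its left, z up, the work surface at z = 0. Lengths are in mm, angles in rad, forces in N, time in s.
With the tool pointing down it reaches from about 350 to 975 mm from the base axis. Payload 7.1 kg.
Tool frame: the origin (TCP) lies midway between the tips of the shut fingers; the grasp point (between the pads) lies 19 mm behind it; z points along the fingers, y is the line along which they close (so a half turn about z gives the same grasp; the last joint's range is limited). The gripper opens to 88 mm and grips with 3 to 60 N. Pads are 20 mm wide; open, the fingers measure 115 mm over their backs; the gripper's body (75 mm by 178 mm) begins 61 mm behind the grasp point.
Start: joints at [-1.253, 0.423, 1.63, -0, 1.089, -0.019], TCP at [206.56, -589.862, 202.075] pointing down, gripper open.
Joint ranges: [-3, 3], [-0.9, 2.11], [0.09, 2.58], [-1.31, 4.45], [0.11, 2.69], [-2.54, 2.54]. Speed limits (rad/s): [2.39, 2.39, 3.01, 3.14, 3.14, 3.14].

INTERFACE

Orientations are given as a rotation vector (axis times angle).
In Python, from workcell import get_obs, get_image, camera_params, close_job gives the robot as it stands.
- The arm moves only by the shell command python3 -m creep 'ROWS' [OPENING]. ROWS is a JSON object of lists of equal length, an entry for each row: "delta_pos": the shift along the tool's x, y, z in m, a list of three; "twist": the turn, a rotation vector about the tool's x, y, z in degrees, a list of three. A call has 1 to 20 rows; each row shifts and turns the commanded pose from where the row before left it, along the tool's axes as they then stand; what a row does not reach is not made up. A row lasts 1/12 s, in which the tool goes at most 41.7 mm and 7.16 degrees, less where a joint would pass 70% of its speed; a pose out of reach is approached as far as the arm can. A call with a gripper value outside its range is refused whole. OPENING is the opening, from 0 (shut) to 1 (fully open), set as the call begins (- or left out, the last holds). The fingers move at their own pace and stop on an object; the grip force is fixed at half the most. Time passes only in rows, so rows that do not move let the fingers close. It gives the time, the measured TCP pose, the force, the opening and the grip force at its end, in the units of the state.
- get_obs(): the state, without advancing time (a new reading comes with each control period).
- get_image(name): name is "scene" or "top" or "wrist"; returns (picture, depth): 480x640x3 uint8, red, green, blue; 480x640 float32, mm along the optical axis (not along the pixel's ray), 0 where there is no reading.
- camera_params(name): a dict with "camera_matrix" (3x3 intrinsics, pixels), "extrinsics" (4x4, takes a point from camera to world coordinates). Camera axes: x right, y down, z forward; pixel columns grow to the right and rows downward; lengths in mm; the calibration is good to about 2 mm. A picture is of the moment at which its call begins: read the wrist's pose just before it. camera_params takes no time and is no camera call; for the wrist camera it gives the pose at the moment of the call.
- close_job(): hands the job in; it is judged then, once.
The state is a dict: "t": time; "qpos": joint angles; "qvel": joint speeds; "joint_torque": joint torques, N m; "ee_pos": TCP position; "orientation": TCP orientation; "ft_force": force on the tool from outside, world axes, zero at the start; "moment": the same for the moment, N m; "width": finger opening in mm; "grasp_force": force on a finger pad.
Only numpy, scipy, OpenCV 4.12 (cv2) and the standard library are available. Lean on these libraries where they do the work, as an engineer would, in place of code of your own. Each camera call takes 0.05 s, during which the arm holds its last target. There are 200 camera calls.

TASK

Take the grinding wheel out of the wheel-change fixture: its foot is held by a sprung bayonet, so press the wheel down, turn it counter-clockwise (seen from above) while pressing until you feel the stop, and lift it out without forcing it. Then put it upright, foot down, into the empty storage socket in the tray, lowering it gently until its flange rests on the rim before you let go. Leave all the other things where they are.

Things in the scene. Friction and masses are not known exactly. Their poses are not given: they have to be found in the camera images.
- wheel: Grinding wheel on its arbor, starting upright in the fixture: grey rim, copper-coloured centre, 110 mm diameter, about 0.5 kg (+-20 %). Origin on the axis at the foot's underside, z up. Heights above it in mm: foot 0 to 30, steel flange (88 diameter) 30 to 38, disc 38 to 54, collar (60 diameter) 54 to 58, grip boss 58 to 92. Turns counter-clockwise to release.
- grip (a point): Centre of the wheel's steel grip boss, 75 mm above the wheel's origin, same axes. The boss is an upright block, 44 mm long along x, 30 mm wide along y, 34 mm high: pinch it from above across its two flats (fingers closing along y). The fingertips must stay above the collar, 17 mm below this point.
- foot: Steel foot of the wheel, rigid with it, same origin and axes: stem of 26 mm diameter, 30 mm long, with a cross-bar at the bottom 60 mm long (along x), 12 mm wide, 10 mm high. The bar is captive under the fixture's slotted plate, about 2 mm side play. More than 160 N on the foot (knocks included) counts as forcing it.
- fixture: Fixed square grey block 116 x 116 mm, 36 mm high, origin at the centre of its underside on the bench, z up. The wheel starts in it, on its axis, foot underside 22 mm up. Its own orientation does not tell the release angle.
- plate_top (a point): Centre of the top face of the fixture's slotted plate, 40 mm above the bench; the plate is 8 mm thick. The slot lies counter-clockwise of the starting cross-bar by a hidden angle, new each time, 1.0 to 1.45 rad. A solid stop ends the turn where the bar is under the slot (3 degrees short of it still lifts out). Turning is easy before it (under 0.2 N m); the stop is hard.
- plunger (a joint): Spring plunger under the foot (m, up positive): 0 at the start, -0.010 fully pressed, +0.004 when the freed wheel has popped up. It pushes up 9 N plus 0.6 N per mm pressed. At the start the bar sits between catch teeth 5 mm high: press the wheel down 6 to 9 mm (some 8 to 11 N of push) to turn under them, and stay down for the first 0.8 rad.
- socket: The empty storage socket: a fixed upright black round cup standing in the perforated tray, 88 mm outer and 70 mm inner diameter, 55 mm high, inner floor 6 mm up; origin at the centre of its underside, z up (the tray floor is 3 mm above the bench). A twin socket 0.16 to 0.34 m away carries another wheel; which side is which varies.
- socket_rim (a point): Centre of the empty socket's mouth, at the height of its rim, 58 mm above the bench. The flange rests on the rim with the foot hanging inside, at any yaw.
- spare: Bystander: a smaller wheel, 94 mm diameter, of the same build, sitting in the other socket; its top is 120 mm above the bench. Leave it.
- collet0: Bystander: steel collet, upright cylinder of 26 mm diameter, 55 mm high, standing in the tray between the sockets; origin at the centre of its underside.
- collet1: Bystander: a second such collet, standing in the tray farther from the robot; origin at the centre of its underside.
- brush: Bystander: hand brush lying on the bench on the robot's side of the fixture.
- spanner: Bystander: spanner, 180 mm long, lying on the bench beyond the tray.
There are look-alikes about, which are no part of the job. What is shaped like the fixture but brown is not meant.

How it is judged (in metres and radians):
On the way, in this order (a step that is already met when the one before it is completed fails the run):
1. the wheel is lifted out of the fixture, its foot clear above it (z of foot in the frame of fixture above 0.055 m), for 0.1 s.
2. the wheel rests flat on the empty socket's rim, foot inside, while still held (horizontal distance between seat and socket_rim below 0.015 m and z of seat in the frame of socket_rim between -0.004 and 0.004 m and angle between wheel's own z axis and vertical below 0.06 rad and linear speed of wheel below 0.02 m/s and contact force between the fingers and wheel above 1 N), for 0.1 s.
At the end, for the whole second after the job is handed in: The wheel sits upright in the empty socket, released and at rest: flange on the rim (height within 4 mm, within 15 mm of the socket's centre, tilt under 0.06 rad, speed under 0.02 m/s), bearing on the socket with more than 1 N (horizontal distance between seat and socket_rim below 0.015 m and z of seat in the frame of socket_rim between -0.004 and 0.004 m and angle between wheel's own z axis and vertical below 0.06 rad and linear speed of wheel below 0.02 m/s and contact force between wheel and socket above 1 N); the robot touches nothing.
It fails at once if the wheel's foot is forced: more than 160 N on it (contact force between foot and anything else above 160 N).
It fails at once if the wheel is slammed onto the socket (over 300 N) (contact force between wheel and socket above 300 N).
It fails at once if the wheel on the other socket is moved by more than 20 mm (distance of spare from where it was at the start of the episode above 0.02 m).
It fails at once if a collet, the brush or the spanner is moved by more than 30 mm (distance of any of collet0, collet1, brush, spanner from where it was at the start of the episode above 0.03 m).
It also fails if it takes over 56 s, if anything falls off the work surface, if the arm or the gripper's body presses on something with over 40 N, if the wrist force passes 120 N, or if a joint passes its speed limit or range.

## Working session

There is one attempt and no reset: what is moved stays moved. The work goes in short steps, Python scripts to look and compute and a shell command to move; the robot and the scene stay as the last step left them, time stands still between calls to the robot, and variables do not carry over. Pictures are saved under pics/ and viewed, at most 10 in all, crops included, and the job is handed in when it is done.

```bash
mkdir -p pics; ls
python3 - <<'E'
from workcell import *
import cv2,numpy as np
o=get_obs();print({k:np.round(v,3) for k,v in o.items()})
for n in("top","scene"):
    im,d=get_image(n);cv2.imwrite(f"pics/{n}0.png",im[:,:,::-1]);np.savez(f"{n}0.npz",im=im,d=d)
    p=camera_params(n);print(n,np.round(p["camera_matrix"],1).tolist(),np.round(p["extrinsics"],3).tolist(),(d>0).mean())
E
```

```text
pics
{'t': np.float64(0.0), 'qpos': array([-1.253,  0.424,  1.631, -0.   ,  1.089, -0.019]), 'qvel': array([ 0.   ,  0.   , -0.001, -0.   ,  0.001,  0.001]), 'joint_torque': array([-0.0000e+00, -5.4463e+01, -2.7367e+01,  6.4000e-02,  2.3000e-02,
       -0.0000e+00]), 'ee_pos': array([ 206.392, -589.343,  201.298]), 'orientation': array([-3.096, -0.526,  0.   ]), 'ft_force': array([ 0.443, -0.272,  0.074]), 'moment': array([-0.054,  0.039,  0.027]), 'grasp_force': np.float64(0.0), 'width': np.float64(88.025)}
top [[505.6, 0.0, 323.3], [0.0, 505.6, 234.0], [0.0, 0.0, 1.0]] [[-0.02, -0.991, 0.132, 346.928], [-0.999, 0.023, 0.022, -30.598], [-0.024, -0.131, -0.991, 1236.537], [0.0, 0.0, 0.0, 1.0]] 0.9959895833333333
scene [[481.4, 0.0, 322.7], [0.0, 481.4, 237.2], [0.0, 0.0, 1.0]] [[-0.306, 0.508, -0.805, 1253.478], [0.952, 0.181, -0.248, 194.371], [0.02, -0.842, -0.538, 595.638], [0.0, 0.0, 0.0, 1.0]] 0.9957421875
```

View pics/top0.png

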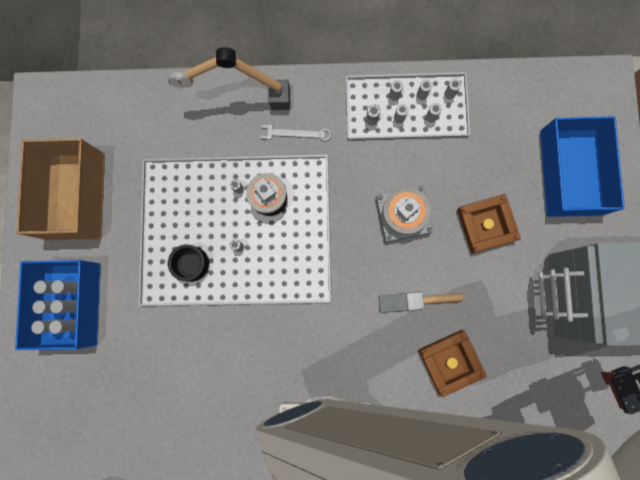

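View pics/scene0.png

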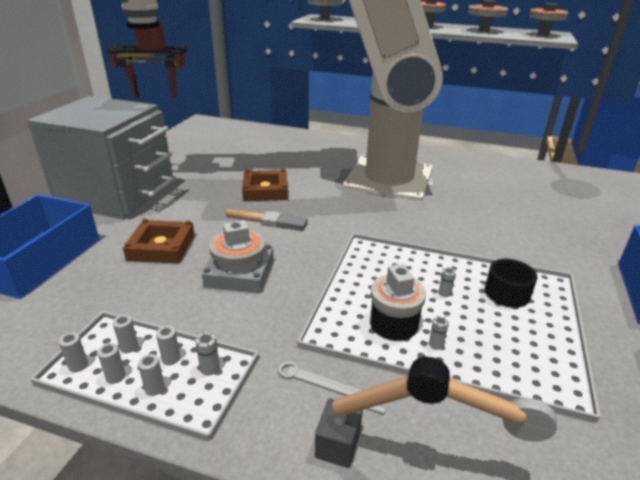

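The top view shows the wheel in the grey fixture at about (407,210), the empty black socket at (188,263) and the spare at (267,195). The collets are at (236,186) and (237,245). The scene view agrees: wheel at (237,240), socket at (511,282), and the two brown blocks are look-alikes.

```bash
cat > h.py <<'E'
import numpy as np,cv2
from workcell import *
def cloud(n,d):
    p=camera_params(n);K=p["camera_matrix"];T=np.array(p["extrinsics"])
    v,u=np.mgrid[:480,:640]
    P=np.stack([(u-K[0][2])/K[0][0]*d,(v-K[1][2])/K[1][1]*d,d],-1)
    return P@T[:3,:3].T+T[:3,3]
def ray(n,uv):
    p=camera_params(n);K=np.array(p["camera_matrix"]);T=np.array(p["extrinsics"])
    r=T[:3,:3]@np.linalg.solve(K,[uv[0],uv[1],1]);return T[:3,3],r/np.linalg.norm(r)
def tri(a,b):
    (o1,r1),(o2,r2)=a,b
    s=np.linalg.lstsq(np.stack([r1,-r2],1),o2-o1,rcond=None)[0]
    p,q=o1+s[0]*r1,o2+s[1]*r2;return (p+q)/2,np.linalg.norm(p-q)
def atz(n,uv,z):
    o,r=ray(n,uv);return o+r*(z-o[2])/r[2]
def ell(m):
    c=max(cv2.findContours(m.astype(np.uint8),cv2.RETR_EXTERNAL,cv2.CHAIN_APPROX_NONE)[0],key=cv2.contourArea)
    return cv2.fitEllipse(cv2.convexHull(c)),c
E
python3 - <<'E'
from h import *
W={"top":(slice(180,245),slice(375,440)),"scene":(slice(215,290),slice(200,280))}
S={"top":(slice(235,290),slice(160,216)),"scene":(slice(250,310),slice(475,550))}
R={};Q={}
for n in W:
    f=np.load(n+"0.npz");im,d=f["im"],f["d"];P=cloud(n,d)
    hsv=cv2.cvtColor(im,cv2.COLOR_RGB2HSV)
    m=np.zeros((480,640),bool);o=(hsv[...,0]<18)&(hsv[...,1]>90)&(hsv[...,2]>110);m[W[n]]=o[W[n]]
    e,_=ell(m);print(n,"ring",np.round(e[0],1),np.round(e[1],1));R[n]=ray(n,e[0])
    Z=P[...,2]
    m=np.zeros((480,640),bool);m[W[n]]=(Z>108)[W[n]];q=P[m]
    print(" boss top",m.sum(),q.mean(0).round(1),np.median(q[:,2]),cv2.minAreaRect(q[:,:2].astype(np.float32)))
    m[:]=0;m[W[n]]=((Z>68)&(Z<85))[W[n]];q=P[m];print(" disc z",np.percentile(q[:,2],[10,50,90]).round(1),cv2.minEnclosingCircle(q[:,:2].astype(np.float32)))
    m[:]=0;m[S[n]]=(hsv[...,2]<70)[S[n]];e,_=ell(m);print(" sock",np.round(e[0],1),np.round(e[1],1))
    m[:]=0;m[S[n]]=((Z>50)&(Z<70))[S[n]];q=P[m];e2,_=ell(m);Q[n]=ray(n,e2[0]);print(" rim px",np.round(e2[0],1),"z",np.percentile(q[:,2],[10,50,90]).round(1),cv2.minEnclosingCircle(q[:,:2].astype(np.float32)))
    print(" at58",atz(n,e2[0],58).round(1))
    m[:]=0;m[W[n]]=((Z>30)&(Z<45))[W[n]];q=P[m];print(" fixture",cv2.minAreaRect(q[:,:2].astype(np.float32)))
print("ring",tri(R["top"],R["scene"]));print("rim",tri(Q["top"],Q["scene"]))
f=np.load("top0.npz");c=cv2.resize(f["im"][175:250,370:445],(600,600),interpolation=cv2.INTER_CUBIC);cv2.imwrite("pics/c1.png",c[...,::-1])
E
```

```text
top ring [406.7 209.9] [36.2 37.1]
 boss top 275 [ 544.8 -192.6  160. ] 115.26685018098942 ((464.33843994140625, -117.03291320800781), (32.54066467285156, 289.7686767578125), 47.23298263549805)
 disc z [74.6 77.8 81.3] ((554.099365234375, -199.8856201171875), 55.48953628540039)
 sock [188.5 263. ] [36.5 41.3]
 rim px [185.9 261.8] z [53.8 58.1 61.3] ((445.5185546875, 319.56640625), 44.009765625)
 at58 [445.2 319.3  58. ]
 fixture ((553.8316650390625, -199.76321411132812), (116.72198486328125, 116.6767578125), 9.54180908203125)
scene ring [236.6 242.2] [23.9 44.3]
 boss top 282 [ 632.3 -152.3  166.7] 114.44612592244454 ((889.85888671875, 4.6739501953125), (818.9337158203125, 46.505645751953125), 30.80081558227539)
 disc z [72.9 76.8 80.3] ((553.0026245117188, -197.19244384765625), 55.71382522583008)
 sock [509.9 282.7] [48.3 55.3]
 rim px [512.6 273.7] z [52.  57.3 59. ] ((443.112060546875, 322.7816467285156), 45.92359161376953)
 at58 [450.6 322.4  58. ]
 fixture ((552.8228149414062, -196.75717163085938), (117.25794219970703, 116.42774963378906), 10.311600685119629)
ring (array([ 552.26123412, -198.49856839,   77.42937476]), np.float64(2.7265443961528795))
rim (array([445.48639264, 321.89034204,  54.15273224]), np.float64(2.7688116260654367))
```

View pics/c1.png

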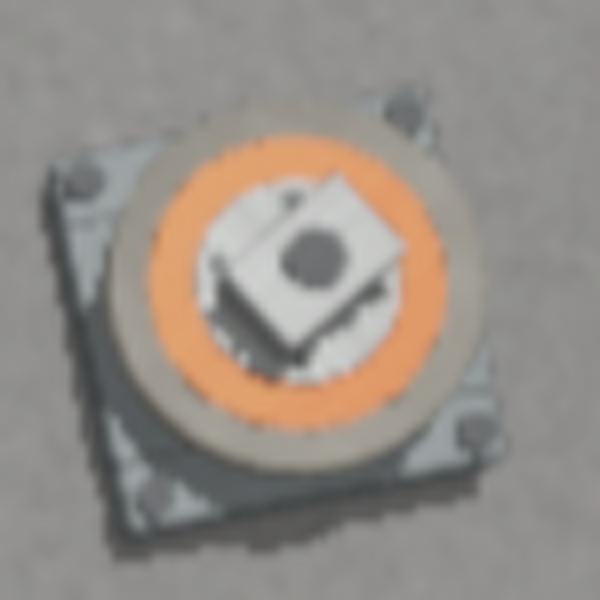

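Wheel axis is about (553,-198). The boss long axis is at about -51°, so I'll close the fingers along -141° to leave q6 room for the counter-clockwise turn. First I move above it for a closer look.

```bash
python3 -m creep '{"delta_pos":[[0.0285,-0.016,-0.005],[0.0285,-0.016,-0.005],[0.0285,-0.016,-0.005],[0.0285,-0.016,-0.005],[0.0285,-0.016,-0.005],[0.0285,-0.016,-0.005],[0.0285,-0.016,-0.005],[0.0285,-0.016,-0.005],[0.0285,-0.016,-0.005],[0.0285,-0.016,-0.005],[0.0285,-0.016,-0.005],[0.0285,-0.016,-0.005],[0.0285,-0.016,-0.005],[0.0285,-0.016,-0.005],[0.0285,-0.016,-0.005],[0.0285,-0.016,-0.005]],"twist":[[0,0,0],[0,0,0],[0,0,0],[0,0,0],[0,0,0],[0,0,0],[0,0,0],[0,0,0],[0,0,0],[0,0,0],[0,0,0],[0,0,0],[0,0,0],[0,0,0],[0,0,0],[0,0,0]]}' 1
python3 -m creep '{"delta_pos":[[0,0,0],[0,0,0],[0,0,0],[0,0,0],[0,0,0],[0,0,0],[0,0,0],[0,0,0],[0,0,0],[0,0,0],[0,0,0],[0,0,0]],"twist":[[0,0,7],[0,0,7],[0,0,7],[0,0,7],[0,0,7],[0,0,7],[0,0,7],[0,0,7],[0,0,7],[0,0,7],[0,0,0],[0,0,0]]}'
cat >> h.py <<'E'
from scipy.spatial.transform import Rotation as Ro
def tool():
    o=get_obs();R=Ro.from_rotvec(o["orientation"]).as_matrix()
    return o,np.array(o["ee_pos"]),R
def need(goal,psi=None):
    o,p,R=tool();d=R.T@(np.array(goal)-p)
    a=np.degrees(np.arctan2(R[1,1],R[0,1]))
    t=Ro.from_matrix(R).inv()
    print("t",round(float(o["t"]),2),"ee",p.round(1),"tool y deg",a.round(2),"z",R[:,2].round(4),"q6",round(float(o["qpos"][5]),3),"F",np.round(o["ft_force"],1))
    print("need tool mm",d.round(1),"twist z",None if psi is None else round(-(psi-a),2))
    if psi is not None:
        c,s=np.cos(np.radians(psi)),np.sin(np.radians(psi));G=np.array([[-s,c,0],[c,s,0],[0,0,-1.]]).T
        print("full twist deg",np.degrees(Ro.from_matrix(R.T@G).as_rotvec()).round(2))
E
python3 - <<'E'
from h import *
need([553,-198,280],-141)
im,d=get_image("wrist");cv2.imwrite("pics/w1.png",im[...,::-1]);np.savez("w1.npz",im=im,d=d)
p=camera_params("wrist");print(np.round(p["camera_matrix"],1).tolist(),np.round(p["extrinsics"],3).tolist())
E
```

```text
t: 1.43
ee_pos: [553.0, -196.0, 282.0]
orientation: [-3.097, -0.527, 0.001]
ft_force: [-0.3, -1.1, 1.0]
width: 87.9
grasp_force: 0.0
t: 2.43
ee_pos: [552.2, -197.5, 281.8]
orientation: [2.841, -1.34, -0.001]
ft_force: [-1.0, -0.6, -1.1]
width: 87.9
grasp_force: 0.0
t 2.43 ee [ 552.2 -197.5  281.8] tool y deg -140.49 z [-6.e-04  2.e-04 -1.e+00] q6 2.088 F [-1.  -0.6 -1.1]
need tool mm [ 0.9 -0.3  1.8] twist z 0.51
full twist deg [0.02 0.03 0.51]
[[426.1, 0.0, 314.5], [0.0, 426.1, 240.9], [0.0, 0.0, 1.0]] [[-0.772, -0.612, -0.172, 599.778], [-0.636, 0.743, 0.208, -255.202], [0.001, 0.27, -0.963, 464.523], [0.0, 0.0, 0.0, 1.0]]
```

View pics/w1.png

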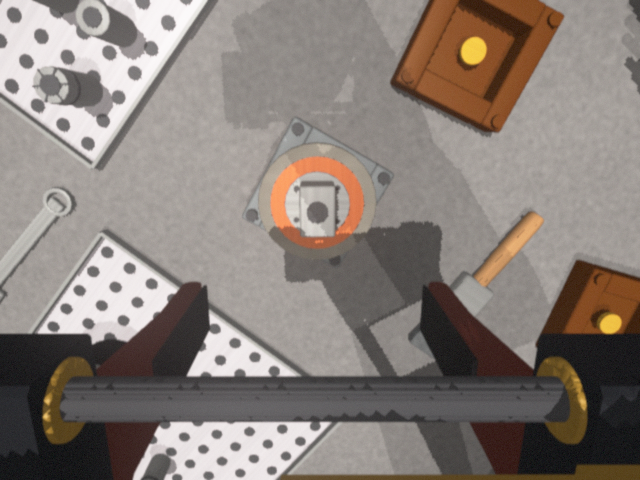

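The boss at (318,205) sits square to the fingers, centred between them in column, with the wheel rim around it. I'll compute its exact pose now.

Run:
```python
from h import *
f=np.load("w1.npz");im,d=f["im"],f["d"];P=cloud("wrist",d);Z=P[...,2]
win=np.zeros((480,640),bool);win[120:265,240:400]=1
hsv=cv2.cvtColor(im,cv2.COLOR_RGB2HSV)
e,_=ell(win&(hsv[...,0]<18)&(hsv[...,1]>90)&(hsv[...,2]>60));print("ring px",np.round(e[0],1),"at z76",atz("wrist",e[0],76).round(1), "at 78", atz("wrist",e[0],78).round(1))
q=P[win&(Z>109)&(Z<125)];r=cv2.minAreaRect(q[:,:2].astype(np.float32));print("boss",r,np.median(q[:,2]),len(q))
b=cv2.boxPoints(r);
for i in range(2):
    v=b[i+1]-b[i];print(np.linalg.norm(v).round(1),np.degrees(np.arctan2(v[1],v[0])).round(2))
q=P[win&(Z>66)&(Z<88)];print("disc",cv2.minEnclosingCircle(q[:,:2].astype(np.float32)),np.median(q[:,2]))
# edge-based angle of boss top
m=(win&(Z>106)).astype(np.uint8);_,c=ell(m>0);rr=cv2.minAreaRect(c);print("px rect",rr)
bp=cv2.boxPoints(rr);w=np.array([atz("wrist",x,114) for x in bp]);print(w.mean(0).round(1))
for i in range(2):
    v=w[i+1]-w[i];print(np.linalg.norm(v).round(1),np.degrees(np.arctan2(v[1],v[0])).round(2))
e0=np.load("top0.npz");print("2-view ring",tri(ray("wrist",e[0]),ray("top",(406.7,209.9))))
need([553,-198,113-16],-141)
```

```text
ring px [316.7 202.1] at z76 [ 552.5 -201.4   76. ] at 78 [ 552.7 -201.7   78. ]
boss ((552.1226196289062, -200.56982421875), (29.319778442382812, 44.47380828857422), 40.06742858886719) 114.12070328612074 1820
44.5 -49.93
29.3 40.07
disc ((552.0453491210938, -200.8596954345703), 54.97386932373047) 76.64410626233104
px rect ((316.5, 210.0), (52.0, 35.0), 90.0)
[ 552.8 -201.2  114. ]
28.8 -140.51
44.3 130.21
2-view ring (array([ 552.84016415, -200.74041819,   74.69598265]), np.float64(1.4377672774447956))
t 2.48 ee [ 552.2 -197.5  281.8] tool y deg -140.48 z [-5.e-04  2.e-04 -1.e+00] q6 2.088 F [-0.1  0.3  0.1]
need tool mm [  1.   -0.4 184.8] twist z 0.52
full twist deg [0.02 0.03 0.52]
```

```bash
python3 -m creep '{"delta_pos":[[0.002,0.0013,0.014],[0,0,0.014],[0,0,0.014],[0,0,0.014],[0,0,0.014],[0,0,0.014],[0,0,0.014],[0,0,0.014],[0,0,0.014],[0,0,0.014],[0,0,0.014],[0,0,0.014],[0,0,0.005],[0,0,0.005],[0,0,0.005],[0,0,0.005],[0,0,0.005],[0,0,0.005]],"twist":[[0,0,0],[0,0,0],[0,0,0],[0,0,0],[0,0,0],[0,0,0],[0,0,0],[0,0,0],[0,0,0],[0,0,0],[0,0,0],[0,0,0],[0,0,0],[0,0,0],[0,0,0],[0,0,0],[0,0,0],[0,0,0]]}' 1
python3 -m creep '{"delta_pos":[[0,0,0],[0,0,0],[0,0,0]],"twist":[[0,0,0],[0,0,0],[0,0,0]]}' 1
python3 - <<'E'
from h import *
need([552.5,-200,83],-140.3)
E
```

```text
t: 3.98
ee_pos: [552.9, -200.0, 84.1]
orientation: [-2.839, 1.345, -0.001]
ft_force: [-0.4, -0.4, -0.8]
width: 87.8
grasp_force: 0.0
t: 4.23
ee_pos: [552.8, -200.0, 84.3]
orientation: [-2.839, 1.345, -0.001]
ft_force: [0.3, -0.2, 0.4]
width: 88.0
grasp_force: 0.0
t 4.23 ee [ 552.8 -200.    84.3] tool y deg -140.7 z [ 3.e-04 -1.e-04 -1.e+00] q6 2.088 F [ 0.3 -0.2  0.4]
need tool mm [-0.2  0.2  1.3] twist z -0.4
full twist deg [-0.01 -0.02 -0.4 ]
```

Close the gripper.

```bash
python3 -m creep '{"delta_pos":[[0,0,0],[0,0,0],[0,0,0],[0,0,0],[0,0,0],[0,0,0],[0,0,0],[0,0,0],[0,0,0],[0,0,0]],"twist":[[0,0,0],[0,0,0],[0,0,0],[0,0,0],[0,0,0],[0,0,0],[0,0,0],[0,0,0],[0,0,0],[0,0,0]]}' 0
python3 -m creep '{"delta_pos":[[0,0,0],[0,0,0],[0,0,0],[0,0,0]],"twist":[[0,0,0],[0,0,0],[0,0,0],[0,0,0]]}' 0
```

```text
t: 5.07
ee_pos: [552.5, -200.0, 84.1]
orientation: [2.839, -1.345, -0.0]
ft_force: [0.0, -1.3, 0.1]
width: 29.7
grasp_force: 30.0
t: 5.4
ee_pos: [552.5, -200.0, 84.1]
orientation: [2.839, -1.345, -0.0]
ft_force: [-1.1, -0.2, 0.9]
width: 29.7
grasp_force: 30.0
```

Well gripped, with almost no lateral force. Press 8 mm.

```bash
python3 -m creep '{"delta_pos":[[0,0,0.001],[0,0,0.001],[0,0,0.001],[0,0,0.001],[0,0,0.001],[0,0,0.001],[0,0,0.001],[0,0,0.001],[0,0,0],[0,0,0]],"twist":[[0,0,0],[0,0,0],[0,0,0],[0,0,0],[0,0,0],[0,0,0],[0,0,0],[0,0,0],[0,0,0],[0,0,0]]}' 0
```

```text
t: 6.23
ee_pos: [552.8, -200.2, 76.7]
orientation: [2.839, -1.345, 0.001]
ft_force: [-2.8, -1.1, 8.4]
width: 30.1
grasp_force: 30.0
```

Pressed 7.4 mm with 8.4 N of push, as expected. Turning counter-clockwise now, with negative tool-z twist.

```bash
python3 -m creep '{"delta_pos":[[0,0,0],[0,0,0],[0,0,0],[0,0,0],[0,0,0],[0,0,0],[0,0,0],[0,0,0],[0,0,0],[0,0,0],[0,0,0],[0,0,0]],"twist":[[0,0,-2],[0,0,-4],[0,0,-4],[0,0,-4],[0,0,-4],[0,0,-4],[0,0,-4],[0,0,-4],[0,0,-4],[0,0,-4],[0,0,-2],[0,0,0]]}' 0
python3 -c "
from h import *
need([552.6,-200,76.5],-100);print(np.round(get_obs()['moment'],2))"
```

```text
t: 7.23
ee_pos: [554.1, -199.9, 77.1]
orientation: [-3.128, 0.29, -0.005]
ft_force: [0.6, 1.6, 8.2]
width: 30.1
grasp_force: 30.0
t 7.23 ee [ 554.1 -199.9   77.1] tool y deg -100.61 z [ 3.e-03 -2.e-04 -1.e+00] q6 1.388 F [0.6 1.6 8.2]
need tool mm [-1.5  0.4  0.6] twist z -0.61
full twist deg [-0.02 -0.17 -0.61]
[ 0.45 -0.03  0.01]
```

```bash
python3 -m creep '{"delta_pos":[[0,0,0],[0,0,0],[0,0,0],[0,0,0],[0,0,0],[0,0,0],[0,0,0]],"twist":[[0,0,-2],[0,0,-3],[0,0,-3],[0,0,-3],[0,0,-3],[0,0,-1],[0,0,0]]}' 0
python3 -c "
from h import *
need([552.6,-200,76.5],-85.7);print(np.round(get_obs()['moment'],2))"
```

```text
t: 7.82
ee_pos: [554.0, -199.8, 77.1]
orientation: [3.139, 0.119, 0.004]
ft_force: [0.1, 2.0, 8.1]
width: 29.8
grasp_force: 30.0
t 7.82 ee [ 554.  -199.8   77.1] tool y deg -85.67 z [ 2.8e-03 -1.0e-04 -1.0e+00] q6 1.127 F [0.1 2.  8.1]
need tool mm [-1.4  0.1  0.6] twist z 0.03
full twist deg [ 0.02 -0.16  0.03]
[0.49 0.01 0.  ]
```

Now at 55°. From here I go in 2° steps, watching the moment.

```bash
for i in 1; do python3 -m creep '{"delta_pos":[[0,0,0],[0,0,0],[0,0,0]],"twist":[[0,0,-2],[0,0,-1],[0,0,0]]}' 0 >/dev/null
python3 -c "
from h import *
need([552.6,-200,76.5],-85.7);print(np.round(get_obs()['moment'],2))"
python3 -m creep '{"delta_pos":[[0,0,0],[0,0,0],[0,0,0]],"twist":[[0,0,-2],[0,0,-1],[0,0,0]]}' 0 >/dev/null
python3 -c "
from h import *
need([552.6,-200,76.5],-85.7);print(np.round(get_obs()['moment'],2))"; done
```

```text
t 8.07 ee [ 554.  -199.8   77.1] tool y deg -82.68 z [ 0.0027 -0.     -1.    ] q6 1.075 F [0.5 1.5 7.2]
need tool mm [-1.4  0.   0.6] twist z 3.02
full twist deg [ 0.02 -0.15  3.02]
[ 0.5   0.04 -0.06]
t 8.32 ee [ 553.9 -199.8   77.1] tool y deg -79.67 z [ 0.0027 -0.     -1.    ] q6 1.023 F [-0.7  1.6  8.2]
need tool mm [-1.3 -0.1  0.5] twist z 6.03
full twist deg [ 0.02 -0.15  6.03]
[ 0.43  0.03 -0.09]
```

```bash
cat > s.py <<'E'
from h import *
o,p,R=tool();print(round(float(o["t"]),2),p.round(1),np.degrees(np.arctan2(R[1,1],R[0,1])).round(2),"F",np.round(o["ft_force"],1),"M",np.round(o["moment"],2),"w",round(float(o["width"]),1),round(float(o["grasp_force"]),1),"tilt",R[:2,2].round(4))
E
python3 -m creep '{"delta_pos":[[0,0,0],[0,0,0],[0,0,0]],"twist":[[0,0,-1],[0,0,-1],[0,0,0]]}' 0 >/dev/null; python3 s.py
python3 -m creep '{"delta_pos":[[0,0,0],[0,0,0],[0,0,0]],"twist":[[0,0,-1],[0,0,-1],[0,0,0]]}' 0 >/dev/null; python3 s.py
```

```text
8.57 [ 553.9 -199.8   77. ] -77.68 F [0.3 0.8 8.6] M [ 0.5   0.06 -0.  ] w 29.5 30.0 tilt [ 0.0026 -0.    ]
8.82 [ 553.9 -199.8   77. ] -75.68 F [-0.1  1.5  9.1] M [ 0.5   0.06 -0.07] w 29.7 30.0 tilt [0.0026 0.    ]
```

```bash
python3 -m creep '{"delta_pos":[[0,0,0],[0,0,0],[0,0,0]],"twist":[[0,0,-1],[0,0,-1],[0,0,0]]}' 0 >/dev/null; python3 s.py
python3 -m creep '{"delta_pos":[[0,0,0],[0,0,0],[0,0,0]],"twist":[[0,0,-1],[0,0,-1],[0,0,0]]}' 0 >/dev/null; python3 s.py
```

```text
9.07 [ 553.9 -199.8   77. ] -73.68 F [0.2 1.6 8.5] M [ 0.54  0.04 -0.04] w 29.6 30.0 tilt [0.0026 0.    ]
9.32 [ 553.9 -199.8   77. ] -71.68 F [-0.4  2.   8.6] M [ 0.49  0.11 -0.06] w 29.4 30.0 tilt [0.0025 0.    ]
```

```bash
python3 -m creep '{"delta_pos":[[0,0,0],[0,0,0],[0,0,0]],"twist":[[0,0,-1],[0,0,-1],[0,0,0]]}' 0 >/dev/null; python3 s.py
python3 -m creep '{"delta_pos":[[0,0,0],[0,0,0],[0,0,0]],"twist":[[0,0,-1],[0,0,-1],[0,0,0]]}' 0 >/dev/null; python3 s.py
```

```text
9.57 [ 553.8 -199.7   77. ] -69.68 F [0.1 1.2 8.4] M [ 0.49  0.08 -0.04] w 29.9 30.0 tilt [0.0024 0.0001]
9.82 [ 553.8 -199.7   77. ] -67.67 F [0.  1.7 8.4] M [ 0.49  0.15 -0.04] w 29.6 30.0 tilt [0.0023 0.0001]
```

```bash
python3 -m creep '{"delta_pos":[[0,0,0],[0,0,0],[0,0,0]],"twist":[[0,0,-1],[0,0,-1],[0,0,0]]}' 0 >/dev/null; python3 s.py
```

```text
10.07 [ 553.8 -199.8   77. ] -65.67 F [-0.2  2.4  8.3] M [ 0.48  0.12 -0.04] w 29.4 30.0 tilt [0.0023 0.0001]
```

```bash
python3 -m creep '{"delta_pos":[[0,0,0],[0,0,0],[0,0,0]],"twist":[[0,0,-1],[0,0,-1],[0,0,0]]}' 0 >/dev/null; python3 s.py
```

```text
10.32 [ 553.7 -199.6   77. ] -63.7 F [-0.9  2.   8.9] M [ 0.57  0.17 -0.2 ] w 29.9 30.0 tilt [0.0021 0.0004]
```

```bash
python3 -m creep '{"delta_pos":[[0,0,0],[0,0,0],[0,0,0]],"twist":[[0,0,-1],[0,0,-1],[0,0,0]]}' 0 >/dev/null; python3 s.py
```

```text
10.57 [ 553.2 -199.1   76.9] -61.72 F [-0.3  3.7  9.7] M [ 1.01  0.45 -0.24] w 29.8 30.0 tilt [0.0011 0.0014]
```

```bash
python3 -m creep '{"delta_pos":[[0,0,0],[0,0,0],[0,0,0]],"twist":[[0,0,-1],[0,0,-1],[0,0,0]]}' 0 >/dev/null; python3 s.py
```

```text
10.82 [ 552.8 -198.7   76.9] -59.74 F [-2.7  5.5 11.6] M [ 1.31  0.68 -0.33] w 29.7 30.0 tilt [0.0002 0.0021]
```

The stop seems to be starting: the moment is rising and the tool is shifting sideways. One more small step to confirm.

```bash
python3 -m creep '{"delta_pos":[[0,0,0],[0,0,0],[0,0,0]],"twist":[[0,0,-1],[0,0,-1],[0,0,0]]}' 0 >/dev/null; python3 s.py
```

```text
11.07 [ 552.6 -198.8   76.8] -57.8 F [-3.3  4.1 10.1] M [ 0.99  0.76 -0.88] w 29.7 30.5 tilt [0.0001 0.0021]
```

Mz is now -0.88 N·m, a firm stop. I'll ease back 1.5° and rise slowly.

```bash
python3 -m creep '{"delta_pos":[[0,0,0],[0,0,0],[0,0,-0.001],[0,0,-0.002],[0,0,-0.002],[0,0,-0.002],[0,0,0]],"twist":[[0,0,1],[0,0,0.5],[0,0,0],[0,0,0],[0,0,0],[0,0,0],[0,0,0]]}' 0 >/dev/null; python3 s.py
python3 -m creep '{"delta_pos":[[0,0,-0.001],[0,0,-0.001],[0,0,-0.001],[0,0,0]],"twist":[[0,0,0],[0,0,0],[0,0,0],[0,0,0]]}' 0 >/dev/null; python3 s.py
```

```text
11.65 [ 552.3 -199.1   83.2] -59.23 F [-1.4  5.3  5.8] M [ 1.4   0.51 -0.16] w 30.1 30.0 tilt [-0.0007  0.0013]
11.98 [ 552.1 -199.4   85.8] -59.22 F [-3.1  6.1  2.1] M [ 1.31  0.5  -0.19] w 29.5 30.0 tilt [-0.0012  0.0009]
```

```bash
python3 -m creep '{"delta_pos":[[0,0,-0.001],[0,0,-0.001],[0,0,-0.001],[0,0,0]],"twist":[[0,0,0],[0,0,0],[0,0,0],[0,0,0]]}' 0 >/dev/null; python3 s.py
```

```text
12.32 [ 551.9 -199.6   88.4] -59.21 F [-1.3  5.2 -3.9] M [ 1.15  0.37 -0.19] w 29.5 30.0 tilt [-0.0014  0.0007]
```

```bash
python3 -m creep '{"delta_pos":[[0,0,-0.001],[0,0,-0.001],[0,0,-0.001],[0,0,0]],"twist":[[0,0,0],[0,0,0],[0,0,0],[0,0,0]]}' 0 >/dev/null; python3 s.py
```

```text
12.65 [ 551.9 -199.7   91.7] -59.21 F [-2.5  4.7 -7.2] M [ 1.14  0.68 -0.08] w 30.2 30.0 tilt [-0.0015  0.0005]
```

The bar is inside the slot, with only the weight and some rubbing. I shift slightly to relieve the side force and keep lifting.

```bash
python3 -m creep '{"delta_pos":[[0.0003,-0.001,0],[0,0,-0.001],[0,0,-0.002],[0,0,-0.002],[0,0,0]],"twist":[[0,0,0],[0,0,0],[0,0,0],[0,0,0],[0,0,0]]}' 0 >/dev/null; python3 s.py
```

```text
13.07 [ 553.6 -199.7   98.2] -59.19 F [-0.7  0.2 -4.1] M [-0.02  0.17 -0.  ] w 29.8 30.0 tilt [ 0.0026 -0.0016]
```

```bash
python3 -m creep '{"delta_pos":[[0.0003,-0.001,-0.002],[0,0,-0.002],[0,0,-0.002],[0,0,-0.002],[0,0,0]],"twist":[[0,0,0],[0,0,0],[0,0,0],[0,0,0],[0,0,0]]}' 0 >/dev/null; python3 s.py
```

```text
13.48 [ 552.6 -198.1  105.7] -59.2 F [ 0.5 -0.6 -4.6] M [-0.02 -0.02  0.01] w 29.9 30.0 tilt [ 0.0011 -0.0005]
```

Foot is free. Lift, then travel to a spot short of the socket so that the wrist camera sees it.

```bash
python3 -m creep '{"delta_pos":[[0,0,-0.005],[0,0,-0.01],[0,0,-0.01],[0,0,-0.01],[0,0,-0.01],[0,0,-0.01],[0,0,-0.01],[0,0,-0.01],[0,0,-0.01],[0,0,-0.01],[0,0,-0.005],[0,0,0]],"twist":[[0,0,0],[0,0,0],[0,0,0],[0,0,0],[0,0,0],[0,0,0],[0,0,0],[0,0,0],[0,0,0],[0,0,0],[0,0,0],[0,0,0]]}' 0 >/dev/null; python3 s.py
python3 -m creep '{"delta_pos":[[0.0026,-0.012,0],[0.0026,-0.020,0],[0.0026,-0.026,0],[0.0026,-0.027,0],[0.0026,-0.027,0],[0.0026,-0.027,0],[0.0026,-0.027,0],[0.0026,-0.027,0],[0.0026,-0.027,0],[0.0026,-0.027,0],[0.0026,-0.027,0],[0.0026,-0.027,0],[0.0026,-0.027,0],[0.0026,-0.027,0],[0.0026,-0.027,0],[0.0026,-0.027,0],[0.0026,-0.027,0],[0.0026,-0.026,0],[0.0026,-0.024,0],[0.0026,-0.012,0]],"twist":[[0,0,0],[0,0,0],[0,0,0],[0,0,0],[0,0,0],[0,0,0],[0,0,0],[0,0,0],[0,0,0],[0,0,0],[0,0,0],[0,0,0],[0,0,0],[0,0,0],[0,0,0],[0,0,0],[0,0,0],[0,0,0],[0,0,0],[0,0,0]]}' 0 >/dev/null; python3 s.py
python3 -m creep '{"delta_pos":[[0,0,0],[0,0,0],[0,0,0],[0,0,0]],"twist":[[0,0,0],[0,0,0],[0,0,0],[0,0,0]]}' 0 >/dev/null; python3 s.py
python3 - <<'E'
from h import *
need([445.3,319.7,206],-59.2)
im,d=get_image("wrist");cv2.imwrite("pics/w2.png",im[...,::-1]);p=camera_params("wrist");np.savez("w2.npz",im=im,d=d,K=p["camera_matrix"],T=p["extrinsics"])
P=cloud("wrist",d);Z=P[...,2];hsv=cv2.cvtColor(im,cv2.COLOR_RGB2HSV)
near=np.linalg.norm(P[...,:2]-[445,320],axis=-1)<60
m=near&(Z>50)&(Z<68)
print(m.sum());q=P[m];print(np.median(q,0),cv2.minEnclosingCircle(q[:,:2].astype(np.float32)))
e,_=ell(m);print(e,atz("wrist",e[0],58).round(1))
E
```

```text
14.48 [ 552.9 -198.2  206.7] -59.2 F [ 0.8 -0.1 -4.6] M [-0.08 -0.01  0.  ] w 29.5 30.0 tilt [ 0.0023 -0.0009]
16.15 [339.5 258.2 204.6] -59.12 F [-0.2 -0.6 -4.2] M [-0.02 -0.05 -0.02] w 29.7 30.0 tilt [-0.0015 -0.    ]
16.48 [341.7 255.7 204.9] -59.25 F [-0.1 -0.5 -4.5] M [-0.04  0.04 -0.01] w 29.7 30.0 tilt [-0.0005 -0.0005]
t 16.48 ee [341.7 255.7 204.9] tool y deg -59.25 z [-5.e-04 -5.e-04 -1.e+00] q6 1.649 F [-0.1 -0.5 -4.5]
need tool mm [121.8  -2.   -1.2] twist z -0.05
full twist deg [ 0.01  0.04 -0.05]
4270
[440.46370349 315.62828052  57.85411065] ((443.1685485839844, 320.1726379394531), 43.957218170166016)
((307.6780090332031, 52.216888427734375), (121.64080810546875, 131.57179260253906), 178.49142456054688) [444.4 320.9  58. ]
```

View pics/w2.png

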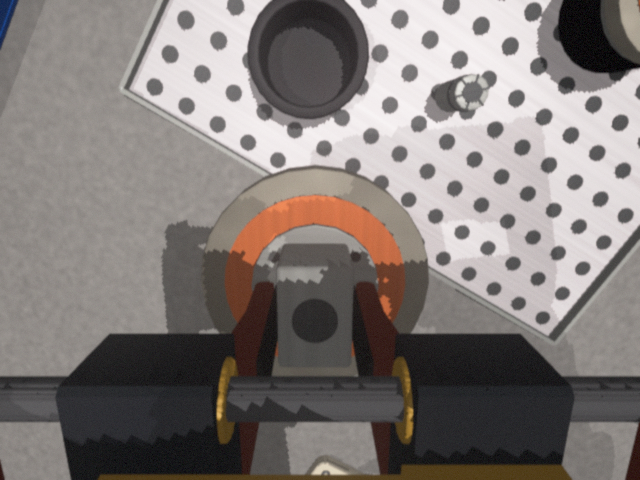

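The socket mouth is at (308,55), fully in view, and the held wheel disc is at (315,275). Next I check where the held wheel sits relative to the TCP.

Run:
```python
from h import *
from scipy.optimize import least_squares
o,p,R=tool()
f=np.load("w2.npz");d=f["d"];P=cloud("wrist",d);im=f["im"]
v,u=np.mgrid[:480,:640];hsv=cv2.cvtColor(im,cv2.COLOR_RGB2HSV)
disc=(P[...,2]>150)&(np.linalg.norm(P[...,:2]-p[:2],axis=-1)<65)&(P[...,2]<p[2]-3)&(v<330)&(v>150)
L=(P-p)@R  # tool frame
q=L[disc];q=q[(q[:,2]>0)];z0=np.median(q[:,2]);q=q[abs(q[:,2]-z0)<5]
A=np.c_[q[:,:2],np.ones(len(q))];c=np.linalg.lstsq(A,q[:,2],rcond=None)[0];print("n",len(q),"plane slope",c.round(4),"z0",z0)
top=disc&(abs(L[...,2]-z0)<6);b=[]
for uu in range(212,420,2):
    r=np.where(top[:,uu])[0]
    if len(r): b.append(L[r[0],uu,:2])
b=np.array(b);s=least_squares(lambda x:np.hypot(*(b-x[:2]).T)-55,[0,0],loss="soft_l1").x;print("disc centre tool",s,np.std(np.hypot(*(b-s).T)-55))
w=(p+R@[s[0],s[1],0])[:2];print("wheel xy",w)
g=np.array([444.3,320.0]);D=R[:2,:2].T@(g-w);print("tool shift",D.round(1),"by tcp",(R[:2,:2].T@(g-p[:2])).round(1))
```

```text
n 21467 plane slope [ 6.5000e-03 -1.4000e-03  6.9594e+00] z0 7.373844304139643
disc centre tool [-0.89670123  1.05496922] 0.15585450446041094
wheel xy [341.60537992 254.34557459]
tool shift [121.8  -4. ] by tcp [120.9  -2.9]
```

```bash
python3 -m creep '{"delta_pos":[[0.006,-0.0035,0],[0.012,0,0],[0.0125,0,0],[0.0125,0,0],[0.0125,0,0],[0.0125,0,0],[0.0125,0,0],[0.0125,0,0],[0.0125,0,0],[0.010,0,0],[0.006,0,0],[0,0,0],[0,0,0],[0,0,0]],"twist":[[0,0,0],[0,0,0],[0,0,0],[0,0,0],[0,0,0],[0,0,0],[0,0,0],[0,0,0],[0,0,0],[0,0,0],[0,0,0],[0,0,0],[0,0,0],[0,0,0]]}' 0 >/dev/null; python3 s.py
python3 -m creep '{"delta_pos":[[0,0,0.005],[0,0,0.01],[0,0,0.01],[0,0,0.01],[0,0,0.01],[0,0,0.01],[0,0,0.01],[0,0,0.005],[0,0,0.003],[0,0,0],[0,0,0]],"twist":[[0,0,0],[0,0,0],[0,0,0],[0,0,0],[0,0,0],[0,0,0],[0,0,0],[0,0,0],[0,0,0],[0,0,0],[0,0,0]]}' 0 >/dev/null; python3 s.py
python3 - <<'E'
from h import *
o,p,R=tool();s=R@[-.9,1.05,0];g=np.array([444.3,320.0]);print("wheel",(p+s)[:2],"tool shift",R[:2,:2].T@(g-(p+s)[:2]))
im,d=get_image("scene");cv2.imwrite("pics/s2.png",cv2.resize(im[170:330,420:600],None,fx=4,fy=4,interpolation=cv2.INTER_CUBIC)[:600,:720,::-1])
E
```

```text
17.7 [443.8 321.3 204.8] -59.2 F [ 0.2  0.3 -5.2] M [ 0.   -0.02 -0.03] w 29.7 30.0 tilt [-0.0008 -0.0006]
18.62 [444.6 321.8 132.2] -59.2 F [-0.3 -0.3 -4.6] M [ 0.01 -0.01  0.02] w 29.9 30.0 tilt [0.0002 0.0001]
wheel [444.32131327 320.48359179] tool shift [-0.26591719  0.40447908]
```

View pics/s2.png

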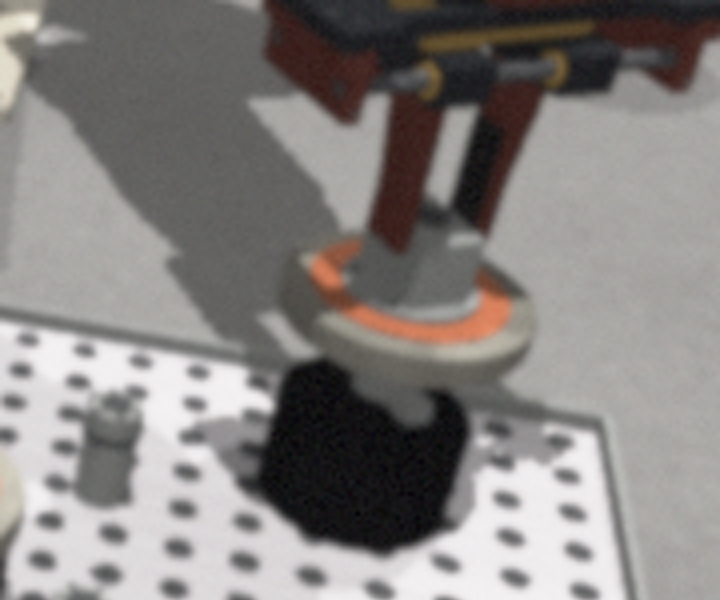

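The wheel hangs over the cup (centre about (365,440) in the crop), aligned with its mouth. Lower it.

```bash
python3 -m creep '{"delta_pos":[[0,0,0.003],[0,0,0.003],[0,0,0.003],[0,0,0.003],[0,0,0.003],[0,0,0.003],[0,0,0]],"twist":[[0,0,0],[0,0,0],[0,0,0],[0,0,0],[0,0,0],[0,0,0],[0,0,0]]}' 0 >/dev/null; python3 s.py
python3 -m creep '{"delta_pos":[[0,0,0.003],[0,0,0.003],[0,0,0.003],[0,0,0.003],[0,0,0.003],[0,0,0.002],[0,0,0]],"twist":[[0,0,0],[0,0,0],[0,0,0],[0,0,0],[0,0,0],[0,0,0],[0,0,0]]}' 0 >/dev/null; python3 s.py
```

```text
19.25 [444.  321.4 113.3] -59.2 F [-0.4 -0.3 -4.5] M [-0.02  0.02  0.02] w 29.6 30.0 tilt [-0.001  -0.0007]
19.83 [444.1 321.5  96.5] -59.2 F [-0.5 -1.1 -4.3] M [-0.02  0.02 -0.01] w 29.8 30.0 tilt [-0.0007 -0.0005]
```

```bash
python3 -m creep '{"delta_pos":[[0,0,0.001],[0,0,0.001],[0,0,0.001],[0,0,0.001],[0,0,0],[0,0,0]],"twist":[[0,0,0],[0,0,0],[0,0,0],[0,0,0],[0,0,0],[0,0,0]]}' 0 >/dev/null; python3 s.py
```

```text
20.33 [444.3 321.7  93.1] -59.2 F [-0.4 -0.1 -4.6] M [ 0.   -0.05 -0.01] w 29.6 30.0 tilt [-0. -0.]
```

```bash
python3 -m creep '{"delta_pos":[[0,0,0.001],[0,0,0.001],[0,0,0],[0,0,0]],"twist":[[0,0,0],[0,0,0],[0,0,0],[0,0,0]]}' 0 >/dev/null; python3 s.py
```

```text
20.67 [444.3 321.7  91. ] -59.2 F [ 0.7 -0.1 -4.4] M [-0.   -0.04 -0.01] w 29.6 30.0 tilt [-0.0001 -0.0001]
```

```bash
python3 -m creep '{"delta_pos":[[0,0,0.001],[0,0,0],[0,0,0]],"twist":[[0,0,0],[0,0,0],[0,0,0]]}' 0 >/dev/null; python3 s.py
```

```text
20.92 [444.5 321.8  90.2] -59.21 F [-0.4 -0.9 -3.5] M [-0.01 -0.05 -0.02] w 29.6 30.0 tilt [0.0003 0.0002]
```

```bash
python3 -m creep '{"delta_pos":[[0,0,0.001],[0,0,0],[0,0,0]],"twist":[[0,0,0],[0,0,0],[0,0,0]]}' 0 >/dev/null; python3 s.py
```

```text
21.17 [444.7 321.9  90. ] -59.2 F [-1.6 -1.6  4.7] M [-0.29  0.39  0.01] w 29.7 30.0 tilt [0.0007 0.0005]
```

```bash
python3 -m creep '{"delta_pos":[[0,0,0.0005],[0,0,0],[0,0,0]],"twist":[[0,0,0],[0,0,0],[0,0,0]]}' 0 >/dev/null; python3 s.py
```

```text
21.42 [444.7 321.9  90. ] -59.2 F [-3.1 -1.6 10. ] M [-0.45  0.66 -0.03] w 29.6 30.0 tilt [0.0008 0.0005]
```

The flange is on the rim: up-force 10 N at the expected height. Hold a moment, release, back off.

```bash
python3 -m creep '{"delta_pos":[[0,0,0],[0,0,0],[0,0,0],[0,0,0]],"twist":[[0,0,0],[0,0,0],[0,0,0],[0,0,0]]}' 0 >/dev/null; python3 s.py
python3 -m creep '{"delta_pos":[[0,0,0],[0,0,0],[0,0,0],[0,0,0],[0,0,0],[0,0,0],[0,0,0],[0,0,0]],"twist":[[0,0,0],[0,0,0],[0,0,0],[0,0,0],[0,0,0],[0,0,0],[0,0,0],[0,0,0]]}' 0.9 >/dev/null; python3 s.py
python3 -m creep '{"delta_pos":[[0,0,-0.003],[0,0,-0.005],[0,0,-0.01],[0,0,-0.01],[0,0,-0.015],[0,0,-0.015],[0,0,-0.015],[0,0,-0.015],[0,0,-0.015],[0,0,-0.015],[0,0,-0.015],[0,0,-0.01],[0,0,0],[0,0,0]],"twist":[[0,0,0],[0,0,0],[0,0,0],[0,0,0],[0,0,0],[0,0,0],[0,0,0],[0,0,0],[0,0,0],[0,0,0],[0,0,0],[0,0,0],[0,0,0],[0,0,0]]}' >/dev/null; python3 s.py
python3 - <<'E'
from h import *
im,d=get_image("wrist");cv2.imwrite("pics/w3.png",im[...,::-1]);P=cloud("wrist",d);near=np.linalg.norm(P[...,:2]-[444,320],axis=-1)<70
hsv=cv2.cvtColor(im,cv2.COLOR_RGB2HSV);o=(hsv[...,0]<18)&(hsv[...,1]>90)&(hsv[...,2]>60)&near&(P[...,2]>60)
e,_=ell(o);q=P[o];A=np.c_[q[:,:2]-q[:,:2].mean(0),np.ones(len(q))];print(atz("wrist",e[0],82).round(1),np.median(q[:,2]),np.linalg.lstsq(A,q[:,2],rcond=None)[0].round(4))
E
```

```text
21.75 [444.7 321.9  90. ] -59.2 F [-2.9 -2.4 10.5] M [-0.47  0.65  0.  ] w 29.9 30.0 tilt [0.0008 0.0005]
22.42 [444.4 321.7  88.5] -59.2 F [-0.3  1.   0.4] M [-0.02 -0.03 -0.04] w 77.6 0.0 tilt [-0.0001 -0.0001]
23.58 [444.6 321.9 232.4] -59.2 F [-0.4 -0.3 -0.2] M [-0.01  0.   -0.01] w 79.0 0.0 tilt [0.0014 0.001 ]
[445.  320.7  82. ] 82.20767318723989 [5.958000e-01 1.660000e-02 1.016812e+02]
```

View pics/w3.png

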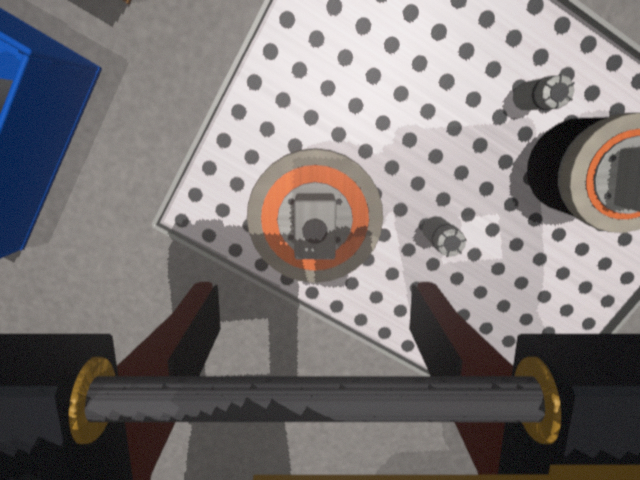

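The wheel sits centred on the socket at (315,217), ring height 82 mm as expected, with collets and spare undisturbed. The slope printed is spoiled by red finger pixels in the mask. Handing in.

```bash
python3 -c "
from workcell import *
print(close_job())"
```

```text
the job is handed in; nothing more can be done
None
```

The wheel is out of the fixture, seated on the empty socket's rim and released, and the job is handed in; the last picture shows it about 1 mm off centre at the expected height, but I have no valid tilt reading after release and the hand-in returned no verdict.

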